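# Slide the bottle shelf home on its rails

### The arm

A 6-joint arm with a two-finger parallel gripper is mounted at the origin on the work surface. World frame = base frame: x ahead of the robot, y to its left, z up, the work surface at z = 0. Lengths are in m, angles in rad, forces in N, time in s.
With the tool pointing down it reaches from about 0.375 to 0.975 m from the base axis. Payload 3.8 kg.
Tool frame: the origin (TCP) lies where the fingers leave the gripper's body, on its centre line; the fingertips stand 73 mm ahead of it and the grasp point (between the pads) lies 54 mm ahead of it (nose_length is the distance from the TCP to the fingertips, in m); z points along the fingers, y is the line along which they close (so a half turn about z gives the same grasp; the last joint's range is limited). The gripper opens to 85 mm and grips with 20 to 120 N. Pads are 22 mm wide; open, the fingers measure 114 mm over their backs; the gripper's body (76 mm by 85 mm) begins 54 mm behind the grasp point. The pads swing forward as they close: fully open they stand 13 mm farther back than shut.
Start: joints at [1.095, 0.264, 1.604, -0, 1.274, -0.037], TCP at [0.287, 0.611, 0.304] pointing down, gripper open.
Joint ranges: [-2.63, 2.63], [-0.94, 2.18], [0.31, 2.57], [-1.31, 4.45], [0, 2.66], [-2.55, 2.55]. Speed limits (rad/s): [2.57, 2.57, 3.14, 3.14, 3.14, 3.14].

### API

Orientations are given as a rotation vector (axis times angle).
In Python, from workcell import read_state, read_camera, calibration, finish_job, look_for, cut_out, tip_of, nose_length gives the robot as it stands.
- The arm moves only by the tool step_arm, never from a script. Its argument "targets" is a list of rows, each a list of 3 entries, a list of its own where there are three numbers: the turn, a rotation vector about the tool's x, y, z in rad, then the shift along the tool's x, y, z in mm, then the finger opening in mm, from 0 to 85.4. In form: [[[ax, ay, az], [x, y, z], grip], ...]. A call has 1 to 5 rows; each row shifts and turns the commanded pose from where the row before left it, along the tool's axes as they then stand; what a row does not reach is not made up. A row lasts 1/12 s, in which the tool goes at most 41.7 mm and 7.16 degrees, less where a joint would pass 70% of its speed; a pose out of reach is approached as far as the arm can. A call with a gripper value outside its range is refused whole. The fingers move at their own pace and stop on an object; "grip_force" is the grip in N (left out, the last holds). Time passes only in rows, so rows that do not move let the fingers close. It gives the time, the measured TCP pose, the force, the opening and the grip force at its end, in the units of the state.
- read_state(): the state, without advancing time (a new reading comes with each control period).
- read_camera(name): name is "scene" or "top" or "wrist"; returns the picture (384x512x3 uint8, red, green, blue); there is no depth.
- calibration(name): a dict with "camera_matrix" (3x3 intrinsics, pixels), "R" (3x3) and "t" (3): a world point X has camera coordinates R X + t. Camera axes: x right, y down, z forward; pixel columns grow to the right and rows downward; lengths in m; the calibration is good to about 2 mm. A picture is of the moment at which its call begins: read the wrist's pose just before it. calibration takes no time and is no camera call; for the wrist camera it gives the pose at the moment of the call.
- finish_job(): hands the job in; it is judged then, once.
Trained networks look in the newest picture that a camera, given by its name, has taken for a name from the list of things; names that differ only in an ending like _2 or _b are one class to them, and where a whole thing is asked for, a point or a joint stands for the part that bears it (a point fixed in the world has none). Each returns a list of dicts, best first, with "score" (0 to 1); they miss things now and then, are a little off and sometimes report something else, mostly with a low value. They report only what shows in the picture. A call takes as long as a camera call.
- look_for(camera, query): "extent" ([left, top, right, bottom] in pixels, round what is visible of it).
- cut_out(camera, query): "region" (384x512 bool, what is visible of it) and "extent" ([left, top, right, bottom] in pixels, round what is visible of it).
- tip_of(camera, query): "at" ([row, column] in pixels: a listed point, or the origin of a listed thing).
The state is a dict: "time": time; "q": joint angles; "joint_vel": joint speeds; "joint_torque": joint torques, N m; "tool_pos": TCP position; "tcp_rot": TCP orientation; "wrist_force": force on the tool from outside, world axes, zero at the start; "torque": the same for the moment, N m; "width": opening from 0.0 (shut) to 1.0 (fully open); "grip_force": force on a finger pad.
Only numpy, scipy, OpenCV 4.12 (cv2) and the standard library are available. Lean on these libraries where they do the work, as an engineer would, in place of code of your own. Each camera call takes 0.05 s, during which the arm holds its last target. There are 200 camera calls.

### The job

The grey shelf board of the bench rack is loose on its two rails and has not reached its locating notches. With the fingertips, push the board from its raised lip end along the rails until you feel it drop into the notches, so that it lies level and flat on the rails, then leave it and move clear. Only push it: do not lift or tip the board, and do not disturb the bottle, the blue box or the two vials beside the rack.

Things in the scene. Friction and masses are not known exactly. Their poses are not given: they have to be found in the camera images.
- rack: Fixed low steel rack on the counter, 385 x 192 mm, with two rails. Origin at counter level on the centre line between the rails; x runs along the rails in the direction in which the board must be pushed, y across, z up. Between the rails (|y| below 70 mm) is free air down to the counter, but for two 10 mm high cross bars at x = -73 and x = 288 mm.
- rail (a point): Point on the rack (its x = 0, y = 81, z = 60 mm): centre of the top of the left one of two aluminium rails, 16 mm wide; the other is at y = -81 mm. Each has two notches, 20 mm long, 14 mm deep, upright walls, 144 mm apart. The rails are adjustable, so where the notches are is not given: the board's origin is at rack x = 130 to 180 mm when all four feet drop in.
- guide (a point): Point on the rack (its x = 0, y = 94, z = 77 mm): top edge of the left one of two side guides, 4 mm thick, outside the rails from rack x = -85 to 300 mm; the other is at y = -94 mm. They keep the board straight with 2 mm play a side.
- board: Loose grey shelf board, 180 x 180 mm, 0.42 to 0.84 kg. Origin at its centre, level with the undersides of its feet; panel from z = 8 to 20 mm; x along the rails in the push direction. The origin is 60 mm above the counter while it rides on the rails, 52 mm once dropped home with its panel flat on the rails. It starts 60 to 115 mm short of home and slides under a few newtons.
- foot (a point): Underside of one of the board's four black feet (board x = 72, y = 80 mm; the others at x = +-72, y = +-80 mm), 14 mm long along the rails, 8 mm below the panel. Once in, the upright notch walls are a hard stop to further pushing; if it is pressed hard against them, friction may hold it half-dropped until the push is eased.
- lip (a point): Middle of the face to push: the outer face of the lip that stands up along the board's -x end, 10 mm thick, 160 mm wide. The point is at board x = -90, z = 26 mm; the lip's top is 18 mm above it, and the flat face (lip and panel edge) reaches 18 mm below it.
- saline: Clear bottle with cap, 68 mm diameter, 170 mm tall, stands beside the rack; origin at the centre of its underside. Leave alone.
- vial_box: Blue open divided box, 110 x 80 mm, 45 mm high, stands beside the rack; origin at the centre of its underside. Leave alone.
- vial_a: Small glass vial, 26 mm diameter, 48 mm tall, beside the rack; origin at the centre of its underside. Leave alone.
- vial_b: A second such vial near the first; origin at the centre of its underside. Leave alone.

How it is judged:
On the way:
1. the fingers push the board along while it rides on the rails (contact force between the fingers and board above 0.3 N and distance of board from where it was at the start of the episode above 0.02 m and z of board in the frame of rack above 0.0565 m), for 0.05 s.
At the end, for the whole second after the job is handed in: The board has dropped into the notches: its origin 48 to 54.5 mm above the rack's foot (riding: 60), 115 to 195 mm along the rack and within 8 mm of its centre line, level within 0.02 rad, in line with the rails within 0.05 rad, and at rest (z of board in the frame of rack between 0.048 and 0.0545 m and x of board in the frame of rack between 0.115 and 0.195 m and y of board in the frame of rack between -0.008 and 0.008 m and angle between board's own z axis and vertical below 0.02 rad and angle between the x axis of board and the x axis of rack, either way round below 0.05 rad and linear speed of board below 0.01 m/s); the robot touches nothing.
It fails at once if the board is lifted (more than 8 mm above its height on the rails) or tipped up (z of board in the frame of rack above 0.068 m or angle between board's own z axis and vertical above 0.12 rad).
It fails at once if a bystander (bottle, vial box, vials) is shoved, lifted or knocked over (distance of any of saline, vial_box from where it was at the start of the episode above 0.03 m or angle between any of saline, vial_box, vial_a, vial_b's own z axis and vertical above 0.3 rad or distance of any of vial_a, vial_b from where it was at the start of the episode above 0.02 m).
It also fails if it takes over 48 s, if anything falls off the work surface, if the arm or the gripper's body presses on something with over 40 N, if the wrist force passes 120 N, or if a joint passes its speed limit or range.

## Working session

There is one attempt and no reset: what is moved stays moved. The work goes in short steps, Python scripts to look and compute and a tool call to move; the robot and the scene stay as the last step left them, time stands still between calls to the robot, and variables do not carry over. Pictures are saved under pics/ and viewed, at most 10 in all, crops included, and the job is handed in when it is done.

Besides the shell and the picture viewer there is one more tool, called after "Emit:" as name(argument=value, ...) on one line, values as JSON. step_arm: Moves the arm, as the interface text tells. Its arguments: {"type":"object","properties":{"targets":{"type":"array","items":{"type":"array"}},"grip_force":{"type":"number"}},"required":["targets"]}

```bash
mkdir -p pics; cat > h.py <<'E'
import numpy as np, cv2
from workcell import *
from scipy.spatial.transform import Rotation as Ro
def ray(cam,at,z):
    c=calibration(cam);K,R,t=[np.array(c[k]) for k in("camera_matrix","R","t")]
    d=R.T@np.linalg.inv(K)@np.array([at[1],at[0],1.]);o=-R.T@t
    return o+d*(z-o[2])/d[2]
def save(n,im): cv2.imwrite(f"pics/{n}.png",im[...,::-1])
E
python3 - <<'E'
from h import *
ims=[]
for cam in("top","scene"):
    im=read_camera(cam);ims.append(im)
    for q,z in(("rack",0),("rail",.06),("guide",.077),("board",.06),("foot",.06),("lip",.086),("saline",0),("vial_box",0),("vial_a",0)):
        for r in tip_of(cam,q)[:2]: print(cam,q,round(r["score"],2),np.round(r["at"],0),np.round(ray(cam,r["at"],z),3))
    save(cam,im)
s=read_state();print({k:np.round(v,3) for k,v in s.items()},Ro.from_rotvec(s["tcp_rot"]).as_matrix().round(3))
E
```

```text
top rail 0.89 [247. 218.] [0.505 0.135 0.06 ]
top guide 0.87 [246. 206.] [0.506 0.162 0.077]
top board 0.59 [216. 247.] [0.579 0.064 0.06 ]
top foot 0.71 [191. 214.] [0.641 0.147 0.06 ]
top lip 0.72 [254. 249.] [0.486 0.059 0.086]
top saline 0.91 [183. 164.] [0.674 0.286 0.   ]
top vial_box 0.96 [202. 318.] [ 0.623 -0.12   0.   ]
top vial_a 0.61 [220. 178.] [0.576 0.247 0.   ]
scene rail 0.72 [178. 312.] [0.508 0.15  0.06 ]
scene guide 0.89 [174. 318.] [0.508 0.163 0.077]
scene guide 0.17 [214. 298.] [0.658 0.16  0.077]
scene board 0.57 [189. 268.] [0.583 0.07  0.06 ]
scene foot 0.63 [214. 298.] [0.638 0.157 0.06 ]
scene lip 0.94 [154. 279.] [0.477 0.059 0.086]
scene saline 0.56 [268. 355.] [0.689 0.297 0.   ]
scene saline 0.28 [154. 280.] [0.356 0.023 0.   ]
scene vial_box 0.95 [197. 192.] [ 0.606 -0.114  0.   ]
scene vial_a 0.76 [211. 349.] [0.518 0.247 0.   ]
scene vial_a 0.58 [226. 339.] [0.578 0.238 0.   ]
{'time': np.float64(1.0), 'q': array([ 1.095,  0.264,  1.604, -0.   ,  1.274, -0.037]), 'joint_vel': array([-0.001,  0.001,  0.001,  0.   ,  0.001, -0.002]), 'joint_torque': array([ 1.0000e-03, -5.1509e+01, -3.6774e+01, -0.0000e+00,  1.0000e-03,
        0.0000e+00]), 'tool_pos': array([0.287, 0.611, 0.304]), 'tcp_rot': array([ 0.684,  3.066, -0.   ]), 'wrist_force': array([ 0.441, -0.18 ,  0.274]), 'torque': array([ 0.049, -0.004,  0.047]), 'grip_force': np.float64(0.0), 'width': np.float64(1.001)} [[-0.905  0.425 -0.   ]
 [ 0.425  0.905 -0.   ]
 [-0.    -0.    -1.   ]]
```

View pics/top.png

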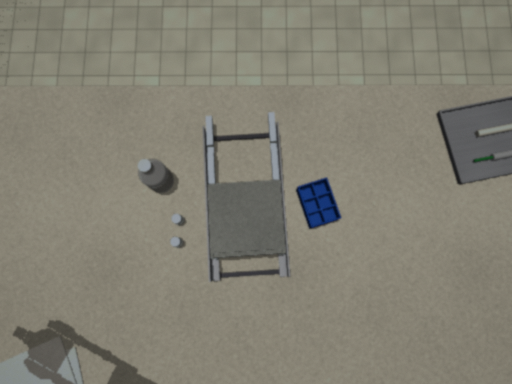

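View pics/scene.png

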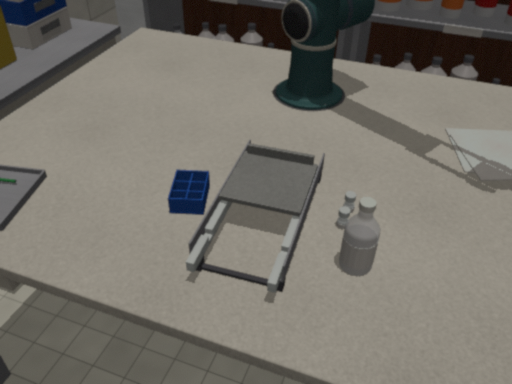

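```bash
python3 - <<'E'
from h import *
im=read_camera("top")
save("topz",cv2.resize(im[100:295,180:310],None,fx=4,fy=3.0*4/3,interpolation=cv2.INTER_CUBIC)[:780].copy()[:, :][::1])
im2=cv2.resize(im[105:290,190:300],None,fx=3.2,fy=3.2,interpolation=cv2.INTER_CUBIC);save("topc",im2);print(im2.shape)
for n in("rail","lip","rack"):
  for r in cut_out("top",n)[:1]: 
    ys,xs=np.nonzero(r["region"]);print(n,r["score"],r["extent"],cv2.minAreaRect(np.stack([xs,ys],1).astype(np.float32)))
a=ray("top",(272.5,250),.01);b=ray("top",(136.5,241),.01);print(a,b,np.linalg.norm(b-a),np.arctan2(*(b-a)[[1,0]]))
E
```

```text
(592, 352, 3)
rail 0.98 [206.2, 125.1, 288.3, 280.7] ((245.10157775878906, 202.129638671875), (152.58804321289062, 81.09782409667969), 86.90594482421875)
lip 0.95 [207.8, 181.1, 289.3, 256.4] ((245.4690399169922, 218.53543090820312), (75.23298645019531, 75.49907684326172), 86.18592071533203)
[0.44221717 0.05787025 0.01      ] [0.79964975 0.08221263 0.01      ] 0.35826052003106595 0.06799840671035785
```

View pics/topc.png

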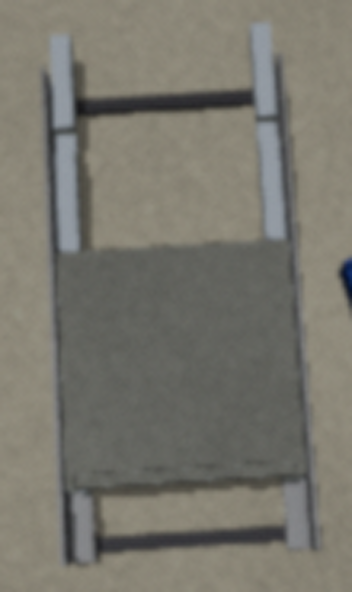

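```bash
python3 - <<'E'
from h import *
y=.064;u=np.array([np.cos(y),np.sin(y)]);v=np.array([-u[1],u[0]])
a=ray("top",(272.5,250),.01)[:2];o=a+.073*u;print("origin",o)
for n,p,z in(("notchL",(145.6,210),.06),("notchR",(142,273.5),.06),("lip",(256.5,249),.086),("frontedge",(181,243.7),.08)):
    d=ray("top",p,z)[:2]-o;print(n,d@u,d@v)
s=read_state();R=Ro.from_rotvec(s["tcp_rot"]).as_matrix()
T=np.c_[np.r_[-u,0],np.r_[v,0],[0,0,-1]]
print("turn",Ro.from_matrix(R.T@T).as_rotvec())
for xr in(-.085,-.07): 
    g=np.r_[o+xr*u,.25];print(g,"shift in target frame mm",T.T@(g-s["tool_pos"])*1000,np.hypot(*g[:2]))
print(nose_length())
E
```

```text
origin [0.51506772 0.06253907]
notchL 0.24985631726564664 0.08075996424349524
notchR 0.24864985521971725 -0.0809930246327156
lip -0.03466370264875353 -0.0010307426443808255
frontedge 0.14821780244786106 0.0005188197561868818
turn [ 3.42381478e-05  2.04878344e-05 -5.02805953e-01]
[0.43024174 0.05710278 0.25      ] shift in target frame mm [-107.73763719 -561.98115652   53.89510381] 0.43401460887575954
[0.44521103 0.05806212 0.25      ] shift in target frame mm [-122.73763719 -561.98115652   53.89510381] 0.44898114697732605Traceback (most recent call last):
  File "<stdin>", line 11, in <module>
TypeError: 'float' object is not callable
```

Emit:
step_arm(targets=[[[0, 0, -0.1006], [0, 0, 0], 0], [[0, 0, -0.1006], [0, 0, 0], 0], [[0, 0, -0.1006], [0, 0, 0], 0], [[0, 0, -0.1006], [0, 0, 0], 0], [[0, 0, -0.1006], [0, 0, 0], 0]])

```text
time: 1.62
tool_pos: [0.2868, 0.6111, 0.3039]
tcp_rot: [-0.109, 3.14, 0.0]
wrist_force: [-1.3, 0.3, -0.8]
width: 0.298
grip_force: 0.0
```

Emit:
step_arm(targets=[[[0, 0, 0], [-7, -36, 3], 0], [[0, 0, 0], [-7, -36, 3], 0], [[0, 0, 0], [-7, -36, 3], 0], [[0, 0, 0], [-7, -36, 3], 0], [[0, 0, 0], [-7, -36, 3], 0]])

```text
time: 2.03
tool_pos: [0.3333, 0.4322, 0.2888]
tcp_rot: [-0.102, 3.14, 0.0]
wrist_force: [0.6, -0.7, 0.5]
width: -0.003
grip_force: 0.0
```

Emit:
step_arm(targets=[[[0, 0, 0], [-7, -36, 3], 0], [[0, 0, 0], [-7, -36, 3], 0], [[0, 0, 0], [-7, -36, 3], 0], [[0, 0, 0], [-7, -36, 3], 0], [[0, 0, 0], [-7, -36, 3], 0]])

```text
time: 2.45
tool_pos: [0.3798, 0.2547, 0.274]
tcp_rot: [-0.102, 3.139, 0.001]
wrist_force: [1.4, -0.4, 0.3]
width: -0.002
grip_force: 0.0
```

Emit:
step_arm(targets=[[[0, 0, 0], [-7, -36, 3], 0], [[0, 0, 0], [-7, -36, 3], 0], [[0, 0, 0], [-7, -36, 3], 0], [[0, 0, 0], [-7, -36, 3], 0], [[0, 0, 0], [-7, -36, 3], 0]])

```text
time: 2.87
tool_pos: [0.4263, 0.0772, 0.2592]
tcp_rot: [-0.101, 3.139, 0.0]
wrist_force: [0.4, 0.4, -0.0]
width: 0.001
grip_force: 0.0
```

```bash
cat >> h.py <<'E'
y=.064;u=np.array([np.cos(y),np.sin(y)]);v=np.array([-u[1],u[0]]);o=np.array([.5151,.0625])
T=np.c_[np.r_[-u,0],np.r_[v,0],[0,0,-1]]
def st():
    s=read_state();R=Ro.from_rotvec(s["tcp_rot"]).as_matrix();d=s["tool_pos"][:2]-o
    print("t",s["time"],"rack xy",(d@u).round(4),(d@v).round(4),"tipz",round(s["tool_pos"][2]-nose_length,4),"turn",Ro.from_matrix(R.T@T).as_rotvec().round(3),"F",np.round(s["wrist_force"],2),"w",s["width"],"nose",nose_length)
E
python3 -c "
from h import *
st()
im=read_camera('wrist');save('w1',im)
for q,z in(('lip',.086),('rail',.06),('board',.06)):
  for r in tip_of('wrist',q)[:2]:
    p=ray('wrist',r['at'],z);d=p[:2]-o;print(q,r['score'],np.round(r['at']),d@u,d@v)
"
```

```text
t 2.8667 rack xy -0.0877 0.0203 tipz 0.1866 turn [0.    0.001 0.   ] F [ 0.41  0.42 -0.03] w 0.0014469863981729752 nose 0.0726
lip 0.87 [250. 234.] -0.02791431977690427 -0.001242710944592037
lip 0.62 [295. 108.] 0.023092424101784737 -0.13182193179133375
rail 0.79 [260. 310.] -0.0015245004582720434 0.08121859807455117
rail 0.33 [247. 232.] -0.016837614518768206 -0.002153968024704132
board 0.76 [304. 235.] 0.055849663103192004 0.0006774334129691193
```

View pics/w1.png

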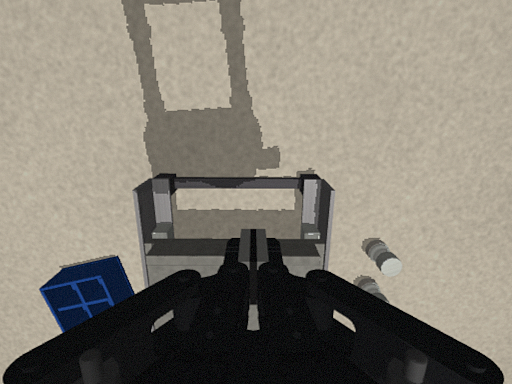

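Emit:
step_arm(targets=[[[0, 0, 0], [0, -21, 25], 0], [[0, 0, 0], [0, 0, 30], 0], [[0, 0, 0], [0, 0, 30], 0], [[0, 0, 0], [0, 0, 25], 0], [[0, 0, 0], [0, 0, 3], 0]])

```text
time: 3.48
tool_pos: [0.4238, 0.059, 0.1416]
tcp_rot: [0.104, -3.131, 0.0]
wrist_force: [-1.6, 0.0, -0.4]
width: -0.001
grip_force: 0.0
```

Emit:
step_arm(targets=[[[0, 0, 0], [-10, 0, 0], 0], [[0, 0, 0], [-8, 0, 0], 0], [[0, 0, 0], [-5, 0, 0], 0], [[0, 0, 0], [-3, 0, 0], 0], [[0, 0, 0], [-3, 0, 0], 0]])

```text
time: 3.9
tool_pos: [0.4585, 0.0601, 0.1476]
tcp_rot: [-0.101, 3.137, 0.0]
wrist_force: [0.7, -0.3, -0.3]
width: -0.003
grip_force: 0.0
```

```bash
python3 -c "
from h import *
st()"
```

```text
t 3.9 rack xy -0.0567 0.0013 tipz 0.075 turn [0.    0.003 0.   ] F [ 0.69 -0.26 -0.25] w -0.0026634370959764757 nose 0.0726
```

Tip height 75 mm, front face near the lip. Push slowly, watching the force.

Emit:
step_arm(targets=[[[0, 0, 0], [-3, 0, 0], 0], [[0, 0, 0], [-4, 0, 0], 0], [[0, 0, 0], [-4, 0, 0], 0], [[0, 0, 0], [-4, 0, 0], 0], [[0, 0, 0], [-4, 0, 0], 0]])

```text
time: 4.32
tool_pos: [0.4749, 0.0609, 0.1457]
tcp_rot: [0.101, -3.138, 0.0]
wrist_force: [-4.8, -0.2, 3.3]
width: -0.003
grip_force: 2.3
```

Emit:
step_arm(targets=[[[0, 0, 0], [-4, 0, 0], 0], [[0, 0, 0], [-4, 0, 0], 0], [[0, 0, 0], [-4, 0, 0], 0], [[0, 0, 0], [-4, 0, 0], 0], [[0, 0, 0], [-4, 0, 0], 0]])

```text
time: 4.73
tool_pos: [0.4957, 0.0623, 0.1455]
tcp_rot: [0.101, -3.14, -0.0]
wrist_force: [-0.8, 0.4, -0.8]
width: -0.002
grip_force: 1.0
```

Emit:
step_arm(targets=[[[0, 0, 0], [-4, 0, 0], 0], [[0, 0, 0], [-4, 0, 0], 0], [[0, 0, 0], [-4, 0, 0], 0], [[0, 0, 0], [-4, 0, 0], 0], [[0, 0, 0], [-4, 0, 0], 0]])

```text
time: 5.15
tool_pos: [0.5158, 0.0636, 0.1458]
tcp_rot: [0.101, -3.14, 0.0]
wrist_force: [-1.5, -0.2, -1.6]
width: -0.002
grip_force: 0.9
```

Emit:
step_arm(targets=[[[0, 0, 0], [-3, 0, 0], 0], [[0, 0, 0], [-3, 0, 0], 0], [[0, 0, 0], [-3, 0, 0], 0], [[0, 0, 0], [-3, 0, 0], 0], [[0, 0, 0], [-3, 0, 0], 0]])

```text
time: 5.57
tool_pos: [0.5306, 0.0646, 0.1459]
tcp_rot: [-0.101, 3.14, -0.0]
wrist_force: [-2.7, -0.4, -0.6]
width: -0.003
grip_force: 1.1
```

Emit:
step_arm(targets=[[[0, 0, 0], [-3, 0, 0], 0], [[0, 0, 0], [-3, 0, 0], 0], [[0, 0, 0], [-3, 0, 0], 0], [[0, 0, 0], [-3, 0, 0], 0], [[0, 0, 0], [-3, 0, 0], 0]])

```text
time: 5.98
tool_pos: [0.5456, 0.0655, 0.1459]
tcp_rot: [0.101, -3.14, 0.0]
wrist_force: [-2.5, -0.9, -0.8]
width: 0.002
grip_force: 1.2
```

```bash
python3 - <<'E'
from h import *
st()
im=read_camera("top")
save("t2",cv2.resize(im[105:290,190:300],None,fx=3.2,fy=3.2,interpolation=cv2.INTER_CUBIC))
E
```

```text
t 5.9833 rack xy 0.0306 0.0011 tipz 0.0733 turn [ 0. -0.  0.] F [-2.49 -0.87 -0.81] w 0.0015579570641148688 nose 0.0726
```

View pics/t2.png

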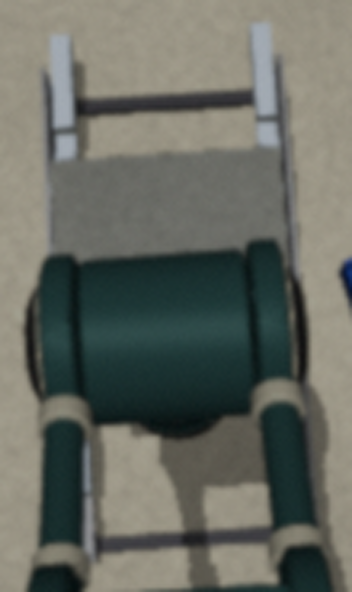

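Emit:
step_arm(targets=[[[0, 0, 0], [-3, 0, 0], 0], [[0, 0, 0], [-3, 0, 0], 0], [[0, 0, 0], [-3, 0, 0], 0], [[0, 0, 0], [-3, 0, 0], 0], [[0, 0, 0], [-3, 0, 0], 0]])

```text
time: 6.45
tool_pos: [0.5606, 0.0665, 0.146]
tcp_rot: [0.101, -3.14, 0.0]
wrist_force: [-3.7, -0.1, 1.8]
width: 0.002
grip_force: 1.9
```

Emit:
step_arm(targets=[[[0, 0, 0], [-3, 0, 0], 0], [[0, 0, 0], [-3, 0, 0], 0], [[0, 0, 0], [-3, 0, 0], 0], [[0, 0, 0], [-3, 0, 0], 0]])

```text
time: 6.78
tool_pos: [0.5725, 0.0673, 0.146]
tcp_rot: [0.101, -3.14, 0.0]
wrist_force: [-4.4, -0.1, 2.9]
width: -0.0
grip_force: 2.2
```

Emit:
step_arm(targets=[[[0, 0, 0], [-2, 0, 0], 0], [[0, 0, 0], [-2, 0, 0], 0]])

```text
time: 6.95
tool_pos: [0.5764, 0.0675, 0.146]
tcp_rot: [0.101, -3.14, 0.0]
wrist_force: [-5.1, -0.3, 4.8]
width: 0.002
grip_force: 2.5
```

Emit:
step_arm(targets=[[[0, 0, 0], [-2, 0, 0], 0], [[0, 0, 0], [-2, 0, 0], 0]])

```text
time: 7.12
tool_pos: [0.5803, 0.0677, 0.1459]
tcp_rot: [0.101, -3.14, 0.0]
wrist_force: [-4.6, -0.9, 3.1]
width: -0.001
grip_force: 2.4
```

Emit:
step_arm(targets=[[[0, 0, 0], [-2, 0, 0], 0], [[0, 0, 0], [-2, 0, 0], 0]])

```text
time: 7.28
tool_pos: [0.5847, 0.068, 0.1458]
tcp_rot: [-0.101, 3.139, 0.0]
wrist_force: [-4.6, 0.2, 3.0]
width: -0.001
grip_force: 2.0
```

```bash
python3 - <<'E'
from h import *
st()
im=read_camera("scene")
save("s2",cv2.resize(im[130:300,180:350],None,fx=3.5,fy=3.5,interpolation=cv2.INTER_CUBIC))
E
```

```text
t 7.2833 rack xy 0.0698 0.0011 tipz 0.0732 turn [0.    0.001 0.   ] F [-4.61  0.16  3.02] w -0.0014499628316688535 nose 0.0726
```

View pics/s2.png

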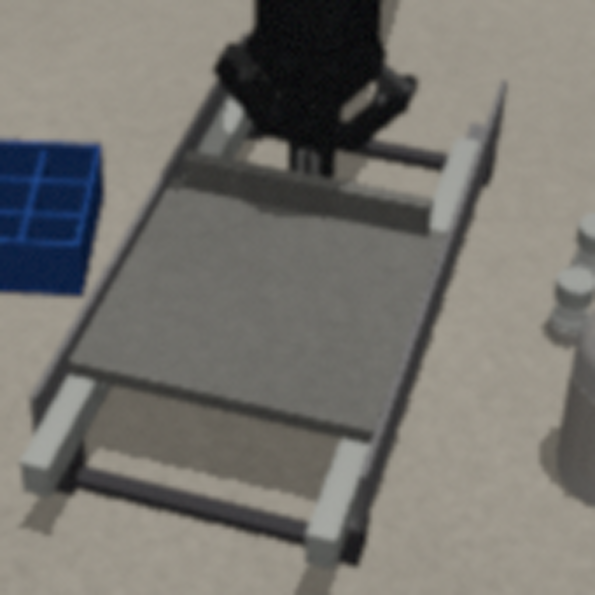

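The board front now covers the notch (front edge at rows 365–435); still riding.

Emit:
step_arm(targets=[[[0, 0, 0], [-2, 0, 0], 0], [[0, 0, 0], [-1.5, 0, 0], 0]])

```text
time: 7.5
tool_pos: [0.5877, 0.0683, 0.1458]
tcp_rot: [0.101, -3.14, -0.0]
wrist_force: [-4.9, 0.2, 1.7]
width: 0.002
grip_force: 3.4
```

Emit:
step_arm(targets=[[[0, 0, 0], [-1.5, 0, 0], 0], [[0, 0, 0], [-1.5, 0, 0], 0]])

```text
time: 7.67
tool_pos: [0.5882, 0.0683, 0.1457]
tcp_rot: [0.101, -3.133, 0.0]
wrist_force: [-15.7, -1.2, 13.0]
width: -0.003
grip_force: 8.1
```

Emit:
step_arm(targets=[[[0, 0, 0], [-1.5, 0, 0], 0], [[0, 0, 0], [-1.5, 0, 0], 0]])

```text
time: 7.83
tool_pos: [0.5887, 0.0684, 0.1457]
tcp_rot: [0.101, -3.126, 0.001]
wrist_force: [-24.1, -1.2, 20.2]
width: 0.0
grip_force: 12.6
```

Hard stop reached; ease off and back away.

Emit:
step_arm(targets=[[[0, 0, 0], [2, 0, 0], 0], [[0, 0, 0], [3, 0, 0], 0], [[0, 0, 0], [4, 0, 0], 0], [[0, 0, 0], [10, 0, 0], 0], [[0, 0, 0], [20, 0, 0], 0]])

```text
time: 8.25
tool_pos: [0.5569, 0.0662, 0.1467]
tcp_rot: [-0.101, 3.135, 0.0]
wrist_force: [-0.1, -0.5, -0.1]
width: -0.0
grip_force: 0.0
```

```bash
python3 - <<'E'
from h import *
st()
im=read_camera("scene")
save("s3",cv2.resize(im[130:300,180:350],None,fx=3.5,fy=3.5,interpolation=cv2.INTER_CUBIC))
E
```

```text
t 8.25 rack xy 0.042 0.0011 tipz 0.0741 turn [0.    0.005 0.   ] F [-0.06 -0.49 -0.14] w -4.576800119904589e-05 nose 0.0726
```

View pics/s3.png

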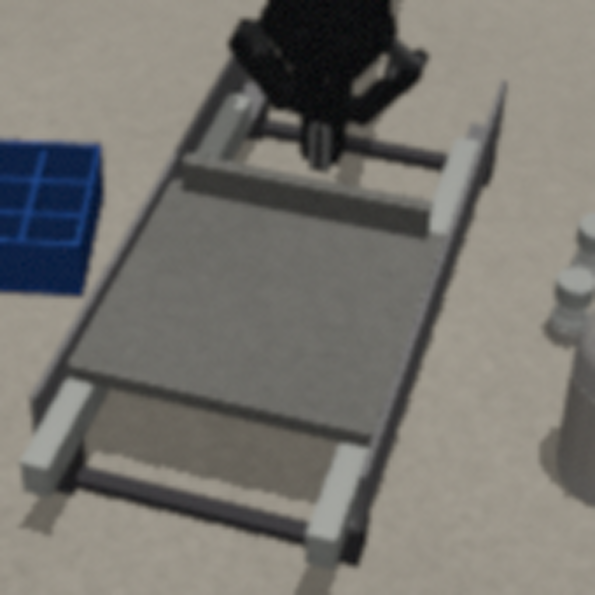

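Emit:
step_arm(targets=[[[0, 0, 0], [20, 0, 0], 0], [[0, 0, 0], [20, 0, -10], 0], [[0, 0, 0], [25, 0, -20], 0], [[0, 0, 0], [25, 0, -20], 0], [[0, 0, 0], [10, 0, -20], 0]])

```text
time: 8.72
tool_pos: [0.4518, 0.0595, 0.2155]
tcp_rot: [0.101, -3.137, 0.0]
wrist_force: [0.7, -0.8, 0.9]
width: 0.001
grip_force: 0.0
```

```bash
python3 - <<'E'
from h import *
st()
ims={}
for c in("scene","top","wrist"):
    ims[c]=read_camera(c)
    if c!="wrist":
        print(c,[(np.round(r["at"],1),round(r["score"],2)) for q in("lip","foot","board") for r in tip_of(c,q)[:1]])
    save("f_"+c,ims[c])
def wire(cam,im,xb,zb,crop,f,tilt=0):
    c=calibration(cam);r0,r1,c0,c1=crop
    out=cv2.resize(im[r0:r1,c0:c1],None,fx=f,fy=f,interpolation=cv2.INTER_CUBIC)[...,::-1].copy()
    for z0,col in((zb[0],(0,0,255)),(zb[1],(0,255,0))):
        P=[(90,90,20),(90,-90,20),(90,-90,8),(90,90,8),(-90,80,44),(-90,-80,44),(-80,-80,44),(-80,80,44)]
        W=np.array([np.r_[o+(xb+a/1e3)*u+b/1e3*v,z0+h/1e3] for a,b,h in P])
        p=cv2.projectPoints(W,cv2.Rodrigues(np.array(c["R"]))[0],np.array(c["t"]),np.array(c["camera_matrix"]),None)[0][:,0]
        p=((p+.5-[c0,r0])*f).astype(np.int32)
        for k in(p[:4],p[4:]): cv2.polylines(out,[k],True,col,1)
    return out
a=wire("scene",ims["scene"],.172,(.052,.060),(160,290,185,335),4)
cv2.imwrite("pics/wire.png",a)
E
```

```text
t 8.7167 rack xy -0.0633 0.0011 tipz 0.1429 turn [-0.    -0.003  0.   ] F [ 0.74 -0.82  0.94] w 0.0014921530649379894 nose 0.0726
scene [(array([184.9, 269.3]), 0.62), (array([254.5, 283.6]), 0.9), (array([223.7, 254.4]), 0.63)]
top [(array([147.3, 208.9]), 0.7), (array([148.7, 210.1]), 0.64), (array([172.5, 244.4]), 0.88)]
```

View pics/wire.png

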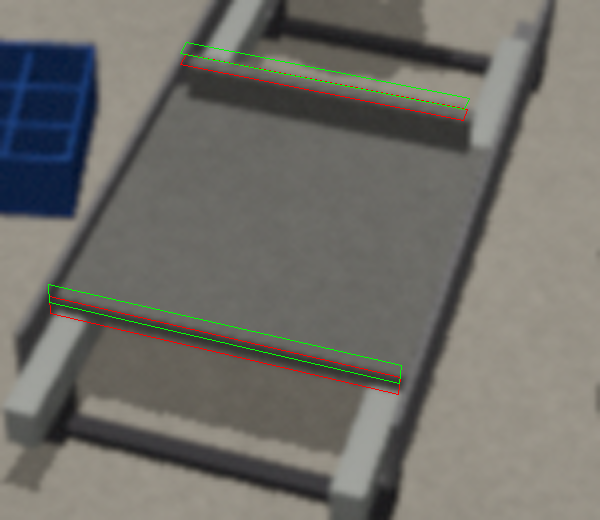

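View pics/f_wrist.png

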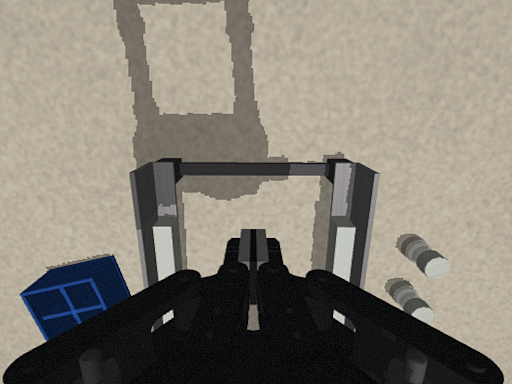

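```bash
python3 - <<'E'
from h import *
from scipy.ndimage import map_coordinates, gaussian_filter
def prof(cam,f,z0,xs,edge):
    c=calibration(cam);g=gaussian_filter(cv2.imread(f"pics/{f}.png").astype(float).mean(2),.6)
    a,h=edge;ys=np.linspace(-.06,.06,60);out=[]
    for x in xs:
        W=np.array([np.r_[o+(x+a)*u+b*v,z0+h] for b in ys])
        p=cv2.projectPoints(W,cv2.Rodrigues(np.array(c["R"]))[0],np.array(c["t"]),np.array(c["camera_matrix"]),None)[0][:,0]
        out.append(map_coordinates(g,[p[:,1],p[:,0]],order=1).mean())
    return np.gradient(np.array(out))
for tag,fs,x0 in(("init",("top","scene"),.055),("fin",("f_top","f_scene"),.172)):
    xs=np.arange(x0-.02,x0+.02,.0005)
    for cam,f in zip(("top","scene"),fs):
        for z in(.060,.052):
            for nm,e in(("fronttop",(.09,.02)),("liptopinner",(-.08,.044)),("liptopouter",(-.09,.044))):
                g=prof(cam,f,z,xs,e)
                i=[k for k in range(1,len(g)-1) if abs(g[k])>=abs(g[k-1]) and abs(g[k])>abs(g[k+1])]
                i=sorted(i,key=lambda k:-abs(g[k]))[:3]
                print(tag,cam,z,nm,[(round(xs[k]*1e3,1),round(g[k],1)) for k in i])
E
```

```text
init top 0.06 fronttop [(np.float64(59.0), np.float64(2.4)), (np.float64(57.0), np.float64(2.4)), (np.float64(40.5), np.float64(-0.1))]
init top 0.06 liptopinner [(np.float64(41.0), np.float64(-4.3)), (np.float64(49.5), np.float64(2.5)), (np.float64(60.5), np.float64(0.6))]
init top 0.06 liptopouter [(np.float64(51.0), np.float64(-4.3)), (np.float64(59.5), np.float64(2.5)), (np.float64(70.5), np.float64(0.6))]
init top 0.052 fronttop [(np.float64(60.5), np.float64(2.4)), (np.float64(59.0), np.float64(2.3)), (np.float64(42.0), np.float64(-0.1))]
init top 0.052 liptopinner [(np.float64(41.0), np.float64(-4.3)), (np.float64(49.5), np.float64(2.5)), (np.float64(60.5), np.float64(0.6))]
init top 0.052 liptopouter [(np.float64(51.0), np.float64(-4.3)), (np.float64(59.5), np.float64(2.5)), (np.float64(70.5), np.float64(0.6))]
init scene 0.06 fronttop [(np.float64(56.0), np.float64(-3.1)), (np.float64(67.5), np.float64(2.5)), (np.float64(39.0), np.float64(-0.0))]
init scene 0.06 liptopinner [(np.float64(55.0), np.float64(-2.6))]
init scene 0.06 liptopouter [(np.float64(65.0), np.float64(-2.6
[... 1248 characters left out ...]
np.float64(-0.0))]
fin scene 0.06 liptopinner [(np.float64(181.0), np.float64(-3.0)), (np.float64(172.5), np.float64(-1.7)), (np.float64(160.5), np.float64(1.2))]
fin scene 0.06 liptopouter [(np.float64(182.5), np.float64(-1.7)), (np.float64(170.5), np.float64(1.2))]
fin scene 0.052 fronttop [(np.float64(171.5), np.float64(-3.7)), (np.float64(181.5), np.float64(3.0)), (np.float64(155.0), np.float64(-0.0))]
fin scene 0.052 liptopinner [(np.float64(171.0), np.float64(-2.9)), (np.float64(162.5), np.float64(-1.7)), (np.float64(186.5), np.float64(-0.0))]
fin scene 0.052 liptopouter [(np.float64(181.0), np.float64(-2.9)), (np.float64(172.5), np.float64(-1.7)), (np.float64(160.0), np.float64(1.3))]
```

```bash
python3 - <<'E'
from h import *
a=cv2.imread("pics/f_top.png")[108:198,195:295]; b=cv2.imread("pics/f_scene.png")
a=cv2.resize(a,(400,360),interpolation=cv2.INTER_CUBIC)
b1=cv2.resize(b[240:280,260:310],(400,320),interpolation=cv2.INTER_CUBIC)[:280]
i0=cv2.imread("pics/scene.png")[190:230,275:325]
b2=cv2.resize(i0,(400,320),interpolation=cv2.INTER_CUBIC)[:280]
c=np.zeros((600,800,3),np.uint8);c[:360,:400]=a;c[:280,400:]=b1;c[300:580,400:]=b2
cv2.imwrite("pics/last.png",c)
E
```

```text
(no output)
```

View pics/last.png

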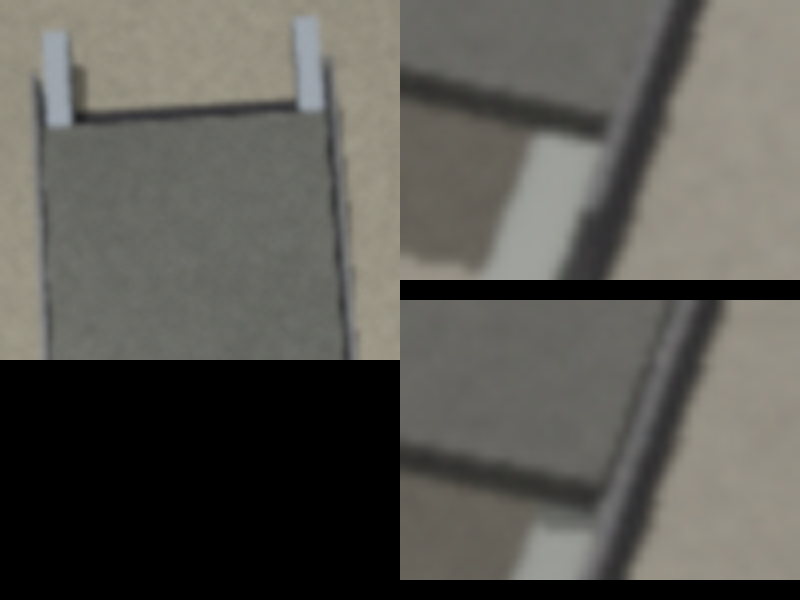

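The last view shows the panel edge meeting the bright rail directly (about 590,135). At the start there was a shadow gap there (about 560,520), so the board is home, and the arm is clear.

```bash
python3 -c "
from workcell import *
print(finish_job())"
```

```text
the job is handed in; nothing more can be done
None
```

The board was pushed about 115 mm along the rails to a hard stop and, after I eased off, the final pictures show it dropped flat into its notches; the arm moved clear and the job is handed in, though `finish_job` returned no verdict.

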